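# Load and lock a bushing set on its transit stand

## Task

Pack the bushing set on the transit stand: thread the blue slotted collar down the post first, its slot over the orange key so that it sits flat on the foot, then thread the brass ring down on top of the collar. When both are fully home, swing the yellow keeper arm all the way over them to its stop. Lower the parts with the gripper rather than dropping them, and leave the calculator, the card pack and the tub where they lie.

Things in the scene. Friction and masses are not known exactly. Their poses are not given: they have to be found in the camera images.
- stand: Grey stand fixed to the worktop, z up. Origin: under the foot, on the post's axis. Foot: disc 80 mm across, top at z 12, with a tongue along -y, 34 wide, to y -96. Steel post: 26 mm diameter to z 34, cone to 18 mm at z 38, 18 mm to z 47, cone to 10 mm at its tip, z 55. Pillar at y -70: 16 mm diameter, to z 61.
- stand_key (a point): Top of the orange key, a rib on the post's -x side (stand frame), 16 mm from the axis: 6 mm wide in y, reaching out to 21 mm from the axis, from the foot up to this point at z 30.
- slotted_collar: Blue collar lying flat, loose: outer diameter 52, bore 29, height 28 mm. A 10 mm wide slot goes right through the wall on its -x side, over the full height. Origin: centre of its underside. Home on the stand: underside on the foot (z 12), slot over the key (same yaw as the stand). Top then at z 40.
- brass_ring: Plain brass ring lying flat, loose: outer diameter 46, bore 21, height 18 mm. Origin: centre of its underside. The bore does not pass the post's thick lower part; home: resting on the collar, underside at z 40 and top at z 58 above the worktop.
- keeper (a joint): Yellow keeper arm, turning level about the pillar (stand frame x 0, y -70). 0 = closed at its stop, arm along the stand's +y across the post; pi/2 = open, along the stand's -x. Range 0 to 1.9 rad, stays where left. Arm 16 mm wide, 8 thick, underside at z 61, 3 mm above a stack that is fully home.
- keeper_knob (a point): Centre of the top of the keeper arm's black upright knob: 14 mm diameter, 26 mm tall, standing on the arm 100 mm from the pillar's axis; its top at z 95, the arm's top at z 69. When closed it is 30 mm beyond the post's axis. Turns with the arm.
- calculator: Black calculator, 116x69x15 mm, loose bystander; origin at the centre of its underside.
- card_pack: Red and white header-card pack, 130x76x20 mm, loose bystander at the far left (a similar pack by the terminal is fixed); origin at the centre of its underside.
- screw_tub: Square clear tub of screws with a lid, 95x95x61 mm, loose bystander; origin at the centre of its underside.
Not all that is in view belongs to the job. Of the things shaped like the slotted_collar, the blue one is meant.

How it is judged:
By the outcome, as a careful person would: the job done as asked, in the order asked, and still so for the second after the job is handed in, with the robot touching nothing.
It also fails if it takes over 64 s, if anything falls off the work surface, if the arm or the gripper's body presses on something with over 40 N, if the wrist force passes 120 N, or if a joint passes its speed limit or range.

## Robot

A 6-joint arm with a two-finger parallel gripper is mounted at the origin on a cart in front of the work surface, level with it; the furniture and walls round the work are solid. World frame = base frame: x ahead of the robot, y to its left, z up, the work surface at z = 0. Lengths are in m, angles in rad, forces in N, time in s.
With the tool pointing down it reaches from about 0.325 to 0.9 m from the base axis. Payload 3.5 kg.
Tool frame: the origin (TCP) lies midway between the tips of the shut fingers; the grasp point (between the pads) lies 19 mm behind it; z points along the fingers, x is the direction in which the jaws open and shut, and the axes are right-handed (so a half turn about z gives the same grasp; the last joint's range is limited). The gripper opens to 85 mm and grips with 20 to 120 N. Pads are 22 mm wide; open, the fingers measure 114 mm over their backs; the gripper's body (76 mm by 85 mm) begins 54 mm behind the grasp point. The pads swing forward as they close: fully open they stand 13 mm farther back than shut.
Start: joints at [-1.211, 0.276, -0.026, 1.268, 0, 1.467], TCP at [0.279, -0.559, 0.231] pointing down, gripper open.
Joint ranges: [-3.12, 3.12], [-0.85, 1.88], [-1.08, 1.24], [-1.95, 2.15], [-1.57, 1.53], [-3.14, 3.14]. Speed limits (rad/s): [2.57, 2.57, 3.14, 3.14, 3.14, 3.14].

## Interface

Orientations are given as a rotation vector (axis times angle).
In Python, from bench import arm, vision gives the robot as it stands. The module is installed in compiled form; this text tells all that it offers.
- The arm moves only by the tool carry_out, never from a script. Its argument "targets" is a list of rows, each a list of 5 numbers: the shift along the world's x, y, z in mm, then the turn about the world's z in rad, then the opening, from 0 (shut) to 1 (fully open). A call has 1 to 20 rows; each row shifts and turns the commanded pose from where the row before left it; what a row does not reach is not made up. A row lasts 1/8 s, in which the tool goes at most 62.5 mm and 10.7 degrees, less where a joint would pass 70% of its speed; a pose out of reach is approached as far as the arm can. A call is refused whole if a number of a shift passes 62.5 or a number of a turn 0.188, either way. A call with a gripper value outside its range is refused whole. The fingers move at their own pace and stop on an object; "grip_force" is the grip in N (left out, the last holds). Time passes only in rows, so rows that do not move let the fingers close. It gives the time, the measured TCP pose, the force and the opening at its end, in the units of the state.
- arm.read_state(): the state, without advancing time (a new reading comes with each control period).
- vision.camera(name): name is "scene" or "top" or "wrist"; returns a dict with "img" (420x560x3 uint8, blue, green, red), "intrinsics" (3x3 intrinsics, pixels), "position" and "rotation" of the camera in the world. Camera axes: x right, y down, z forward; pixel columns grow to the right and rows downward; lengths in m; the calibration is good to about 2 mm. The wrist camera is an equidistant fisheye: a pixel r from the principal point sees the ray r / f radians off the axis. A picture is of the moment at which its call begins. There is no depth.
- arm.hand_in(): hands the job in, once; it reports no verdict.
The state is a dict: "time": time; "joint_pos": joint angles; "dq": joint speeds; "joint_efforts": joint torques, N m; "tcp_pos": TCP position; "ee_rot": TCP orientation; "force": force on the tool from outside, world axes, zero at the start; "moment": the same for the moment, N m; "gripper_width": finger opening in m.
Only numpy, scipy, OpenCV 4.12 (cv2) and the standard library are available. Lean on these libraries where they do the work, as an engineer would, in place of code of your own. Each camera call takes 0.05 s, during which the arm holds its last target. There are 200 camera calls.

## Working session

There is one attempt and no reset: what is moved stays moved. The work goes in short steps, Python scripts to look and compute and a tool call to move; the robot and the scene stay as the last step left them, time stands still between calls to the robot, and variables do not carry over. Pictures are saved under pics/ and viewed, about 8 in all and at most 12, crops included, and the job is handed in when it is done.

Besides the shell and the picture viewer there is one more tool, called after ">>>" by a JSON object that holds its "op" and its "data". carry_out: Moves the arm, as the interface text tells. Its arguments: {"type":"object","properties":{"targets":{"type":"array","items":{"type":"array","items":{"type":"number"}}},"grip_force":{"type":"number"}},"required":["targets"]}

```bash
mkdir -p pics
cat > h.py <<'E'
import numpy as np, cv2
from bench import arm, vision
def cam(n):
    c=vision.camera(n); return c
def ray(c,u,v,fish=False):
    K=np.array(c["intrinsics"]);x=(u-K[0,2])/K[0,0];y=(v-K[1,2])/K[1,1]
    if fish:
        r=np.hypot(x,y);d=np.array([x/r*np.sin(r),y/r*np.sin(r),np.cos(r)]) if r>1e-9 else np.array([0,0,1.])
    else: d=np.array([x,y,1.])
    return np.array(c["position"]),np.array(c["rotation"])@d
def onz(c,u,v,z,fish=False):
    p,d=ray(c,u,v,fish); return p+d*(z-p[2])/d[2]
def proj(c,P,fish=False):
    K=np.array(c["intrinsics"]);q=np.array(c["rotation"]).T@(np.array(P)-np.array(c["position"]))
    if fish:
        r=np.hypot(q[0],q[1]);t=np.arctan2(r,q[2]);q=np.array([q[0]/r*t,q[1]/r*t,1]) if r>1e-9 else np.array([0,0,1])
    else:q=q/q[2]
    return K[0,0]*q[0]+K[0,2],K[1,1]*q[1]+K[1,2]
E
python3 - <<'E'
from h import *
print(arm.read_state())
for n in("top","scene","wrist"):
    c=cam(n);cv2.imwrite(f"pics/{n}0.png",c["img"]);print(n,c["intrinsics"],c["position"],c["rotation"])
E
```

```text
{'time': 0.0, 'joint_pos': array([-1.21138645e+00,  2.77154546e-01, -2.78962578e-02,  1.26799167e+00,
        4.16038060e-06,  1.46739857e+00]), 'dq': array([ 0.00138695, -0.00106551, -0.001653  ,  0.00039248, -0.00020722,
       -0.00168638]), 'joint_efforts': array([ 1.21785288e-03, -4.45504975e+01,  2.95202351e+01,  1.63931167e-02,
       -4.28141959e-05, -1.84871681e-06]), 'tcp_pos': array([ 0.27875601, -0.55851959,  0.23013907]), 'ee_rot': array([-2.67053334,  1.6520308 ,  0.00278769]), 'force': array([-0.33148975,  0.04165611,  0.04401378]), 'moment': array([ 0.00613982,  0.00662742, -0.02209991]), 'gripper_width': 0.08534598379463329}
top [[537.22871814   0.         278.37348108]
 [  0.         537.22871814 208.26610456]
 [  0.           0.           1.        ]] [ 0.09178659 -0.05519557  1.4396546 ] [-2.32693768  1.61656862 -0.28904376]
scene [[537.3487832    0.         278.95785647]
 [  0.         537.3487832  213.85890233]
 [  0.           0.           1.        ]] [ 0.58819905 -0.81181301  0.81446079] [-2.24658028 -0.06752561  0.02246163]
wrist [[325.1922621    0.         282.63263471]
 [  0.         325.1922621  204.64877179]
 [  0.           0.           1.        ]] [ 0.34713802 -0.52499933  0.37398492] [ 2.45036036 -1.51669556 -0.22976707]
```

View pics/top0.png

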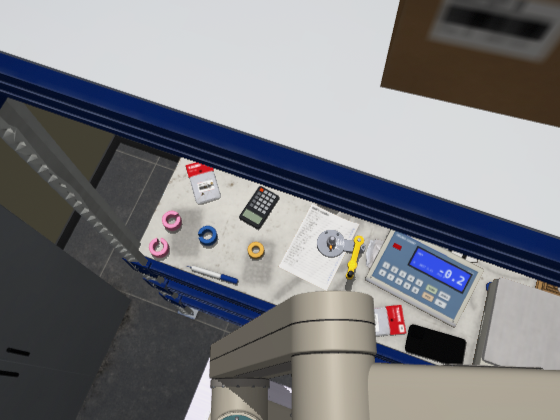

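View pics/scene0.png

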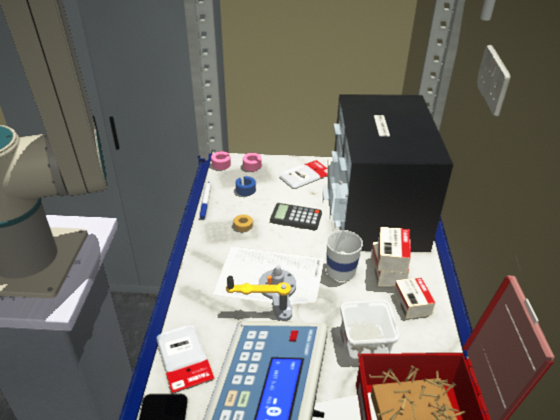

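```bash
sed -i 's/c=vision.camera(n); return c/c=vision.camera(n); c["rotation"]=cv2.Rodrigues(np.array(c["rotation"]))[0]; return c/' h.py
cat >> h.py <<'E'
def blobs(img,lo,hi,amin=30):
    m=cv2.inRange(cv2.cvtColor(img,cv2.COLOR_BGR2HSV),lo,hi)
    n,l,s,ce=cv2.connectedComponentsWithStats(m)
    return [(s[i],ce[i],l==i) for i in range(1,n) if s[i][4]>=amin]
E
python3 - <<'E'
from h import *
t=cam("top");s=cam("scene")
for n,c in(("top",t),("scene",s)):
    for nm,lo,hi in(("blue",(100,120,60),(115,255,255)),("yel",(15,120,100),(32,255,255)),("pink",(150,60,100),(178,255,255)),("orange",(5,180,120),(14,255,255))):
        for st,ce,m in blobs(c["img"],lo,hi,8 if nm=="orange" else 40):
            print(n,nm,st,ce.round(1),[onz(c,*ce,z)[:2].round(3) for z in (.014,.065)])
a=cv2.resize(t["img"][150:310,140:400],None,fx=3,fy=3,interpolation=2)
cv2.imwrite("pics/t1.png",a)
b=cv2.resize(s["img"][140:340,185:385],None,fx=3,fy=3,interpolation=2)
cv2.imwrite("pics/s1.png",b)
E
```

```text
top blue [    0    53   560   210 12125] [285.5 158.8] [array([0.741, 0.167]), array([0.718, 0.159])]
top blue [198 226  19  18 178] [207.3 234.6] [array([0.446, 0.291]), array([0.434, 0.279])]
top blue [412 250  56  40 834] [438.4 268.8] [array([ 0.576, -0.336]), array([ 0.558, -0.326])]
top blue [ 132  257  143   55 1249] [207.3 284.7] [array([0.316, 0.236]), array([0.308, 0.225])]
top blue [220 274  18  10  83] [228.4 278.6] [array([0.352, 0.189]), array([0.342, 0.18 ])]
top blue [ 148  277  113   48 1570] [208.4 302.6] [array([0.273, 0.214]), array([0.266, 0.204])]
top blue [376 344  58  21 440] [398.3 355.6] [array([ 0.318, -0.297]), array([ 0.31 , -0.288])]
top blue [375 357  14   6  45] [380.3 360.1] [array([ 0.291, -0.257]), array([ 0.284, -0.25 ])]
top yel [346 236  18  43 280] [354.6 254.7] [array([ 0.534, -0.11 ]), array([ 0.518, -0.108])]
top yel [248 242  16  16 161] [255.4 249.4] [array([0.453, 0.15 ]), array([0.44 , 0.143])]
top yel [536 281  11   9  58] [540.5 284.8] [array([ 0.629, -0.604]), array([ 0.609, -0.584])]
top pink [162 211  19  18 187] [170.6 219.6] [array
[... 796 characters left out ...]
ray([0.463, 0.085])]
scene yel [226 282  65  14 518] [260.7 288.5] [array([ 0.514, -0.06 ]), array([ 0.519, -0.108])]
scene yel [425 372  21  10  41] [435.3 378.3] [array([ 0.832, -0.252]), array([ 0.817, -0.287])]
scene yel [ 373  377   84   43 2538] [412.5 400.5] [array([ 0.787, -0.297]), array([ 0.775, -0.33 ])]
scene pink [211 151  19  19 310] [220.3 160.1] [array([0.365, 0.406]), array([0.38 , 0.328])]
scene pink [243 153  19  19 300] [251.6 161.6] [array([0.451, 0.404]), array([0.46 , 0.326])]
scene orange [315 210   4   3  10] [316.5 211. ] [array([0.627, 0.2  ]), array([0.624, 0.136])]
scene orange [268 278   3   5  10] [269.3 279.7] [array([ 0.53 , -0.034]), array([ 0.534, -0.084])]
```

View pics/t1.png

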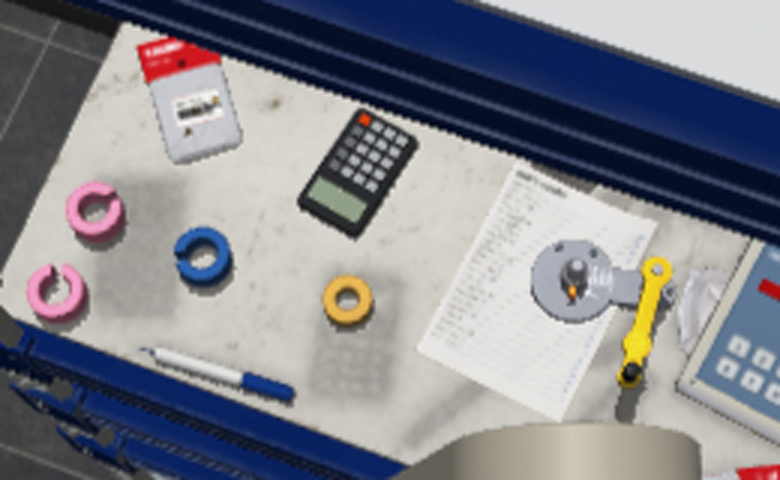

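View pics/s1.png

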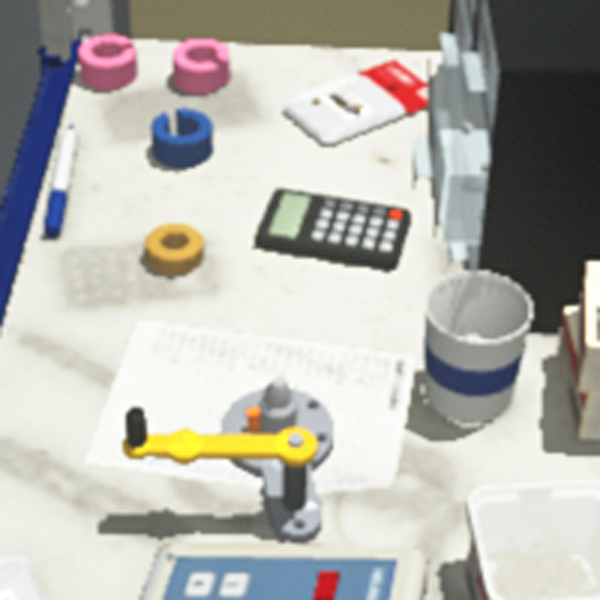

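Run:
```python
from h import *
st=arm.read_state();R=cv2.Rodrigues(st["ee_rot"])[0];print("toolx",R[:,0].round(3),np.degrees(np.arctan2(R[1,0],R[0,0])))
t=cam("top");f=lambda x,y,z:onz(t,140+x/3,150+y/3,z)[:2].round(4)
print("foot",f(571,280,.012),"tip",f(575,265,.055),"pillar",f(658,266,.069),"knob",f(631,371,.095))
print("collar top",f(203,254,.028),"slot",f(176,258,.028))
for n in("top","scene"):print(n,[tuple(np.round(proj(t if n=="top" else cam("scene"),p),0)) for p in ((.45,.15,.018),(.53,-.03,.03))])
```

```text
toolx [ 0.446 -0.895 -0.001] -63.48574489845928
foot [ 0.5423 -0.0378] tip [ 0.5433 -0.0372] pillar [ 0.5636 -0.1068] knob [ 0.4573 -0.1123]
collar top [0.4431 0.2865] slot [0.4309 0.3082]
top [(np.float64(255.0), np.float64(250.0)), (np.float64(327.0), np.float64(245.0))]
scene [(np.float64(241.0), np.float64(220.0)), (np.float64(269.0), np.float64(273.0))]
```

>>> {"op": "carry_out", "data": {"targets": [[8, 42, 0, 0.157, 1], [8, 42, 0, 0.157, 1], [8, 42, 0, 0.157, 1], [8, 42, 0, 0.157, 1], [8, 42, 0, 0.157, 1], [8, 42, 0, 0.157, 1], [8, 42, 0, 0.157, 1], [8, 42, 0, 0.157, 1], [8, 42, 0, 0.157, 1], [8, 42, 0, 0.157, 1], [8, 42, 0, 0.157, 1], [8, 42, 0, 0.157, 1], [8, 42, 0, 0.157, 1], [8, 42, 0, 0.157, 1], [8, 42, 0, 0.157, 1], [8, 42, 0, 0.157, 1], [8, 42, 0, 0.157, 1], [8, 42, 0, 0.157, 1], [8, 42, 0, 0.157, 1], [8, 42, 0, 0.157, 1]]}}

```text
time: 2.9
tcp_pos: [0.4392, 0.2823, 0.2315]
ee_rot: [1.647, 2.674, 0.001]
force: [-0.1, -0.6, -0.9]
gripper_width: 0.0852
```

>>> {"op": "carry_out", "data": {"targets": [[0, 0, -30, 0, 1], [0, 0, -30, 0, 1], [0, 0, 0, 0, 1], [0, 0, 0, 0, 1]]}}

```text
time: 3.4
tcp_pos: [0.4396, 0.2809, 0.1723]
ee_rot: [1.655, 2.67, 0.002]
force: [-0.5, -0.1, 0.9]
gripper_width: 0.0852
```

```bash
cat >> h.py <<'E'
def state():
    st=arm.read_state();R=cv2.Rodrigues(st["ee_rot"])[0]
    print("t",round(st["time"],2),"tcp",(st["tcp_pos"]*1000).round(1),"yaw",round(float(np.degrees(np.arctan2(R[1,0],R[0,0]))),2),"tilt",R[:,2].round(3),"F",st["force"].round(1),"w",round(float(st["gripper_width"])*1000,1),"q",st["joint_pos"].round(2))
    return st
E
python3 - <<'E'
from h import *
state();c=cam("wrist");cv2.imwrite("pics/w1.png",c["img"])
print(c["position"],proj(c,(.443,.2865,.028),True))
for st,ce,m in blobs(c["img"],(100,120,60),(115,255,255),200):print(st,ce.round(1),onz(c,*ce,.028,True).round(4))
E
```

```text
t 3.4 tcp [439.6 280.9 172.3] yaw 116.42 tilt [ 0.001  0.001 -1.   ] F [-0.5 -0.1  0.9] w 85.2 q [ 0.44  0.13 -0.33  1.1   0.   -0.02]
[0.37433395 0.24831752 0.31595696] (np.float64(286.54579824176136), np.float64(194.5212545254991))
[ 129    0   92   33 1404] [187.7  11.3] [0.3285 0.1306 0.028 ]
[ 312   52  162  121 3870] [383.5 102.6] [0.327  0.3263 0.028 ]
[ 261  173   53   53 1403] [285.8 198.6] [0.4468 0.2877 0.028 ]
```

View pics/w1.png

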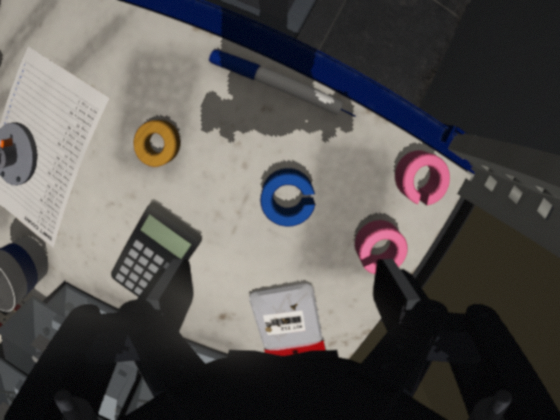

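```bash
cat >> h.py <<'E'
def topview(c,ctr,z,half=.05,ppm=4000,fish=True):
    n=int(2*half*ppm);j,i=np.meshgrid(np.arange(n),np.arange(n))
    X=ctr[0]-half+j/ppm;Y=ctr[1]+half-i/ppm
    K=np.array(c["intrinsics"]);q=(np.stack([X,Y,np.full_like(X,z)],-1)-np.array(c["position"]))@c["rotation"]
    if fish:
        r=np.hypot(q[...,0],q[...,1])+1e-12;t=np.arctan2(r,q[...,2]);a,b=q[...,0]/r*t,q[...,1]/r*t
    else:a,b=q[...,0]/q[...,2],q[...,1]/q[...,2]
    return cv2.remap(c["img"],(K[0,0]*a+K[0,2]).astype(np.float32),(K[1,1]*b+K[1,2]).astype(np.float32),1)
E
python3 - <<'E'
from h import *
c=cam("wrist")
for nm,ct,z,lo,hi in (("collar",(.445,.287),.028,(100,120,60),(115,255,255)),("ring",(.452,.148),.018,(12,120,80),(32,255,255))):
    im=topview(c,ct,z);cv2.imwrite(f"pics/r_{nm}.png",im)
    m=cv2.inRange(cv2.cvtColor(im,cv2.COLOR_BGR2HSV),lo,hi)
    W=lambda p:np.array([ct[0]-.05+p[0]/4000,ct[1]+.05-p[1]/4000])
    cs,h=cv2.findContours(m,cv2.RETR_CCOMP,cv2.CHAIN_APPROX_NONE)
    for k,q in enumerate(cs):
        if len(q)>60:
            (x,y),r=cv2.minEnclosingCircle(q);print(nm,k,h[0][k],W((x,y)).round(4),"dia",r/2)
            if nm=="collar":
                d=cv2.convexityDefects(q,cv2.convexHull(q,returnPoints=False))
                for s,e,f,dd in d[:,0]:
                    if dd>5*256:print("gap",W(q[s,0]).round(4),W(q[e,0]).round(4),W(q[f,0]).round(4),dd/256/4)
a=np.hstack([cv2.imread("pics/r_collar.png"),cv2.imread("pics/r_ring.png")]);cv2.imwrite("pics/r1.png",a)
E
```

```text
collar 0 [-1 -1 -1 -1] [0.4467 0.2894] dia 51.62112045288086
gap [0.4408 0.3137] [0.4298 0.3075] [0.4552 0.2775] 38.6806640625
ring 1 [ 3  0  2 -1] [0.4557 0.1509] dia 46.88777542114258
ring 2 [-1 -1 -1  1] [0.4557 0.1501] dia 21.828243255615234
```

View pics/r1.png

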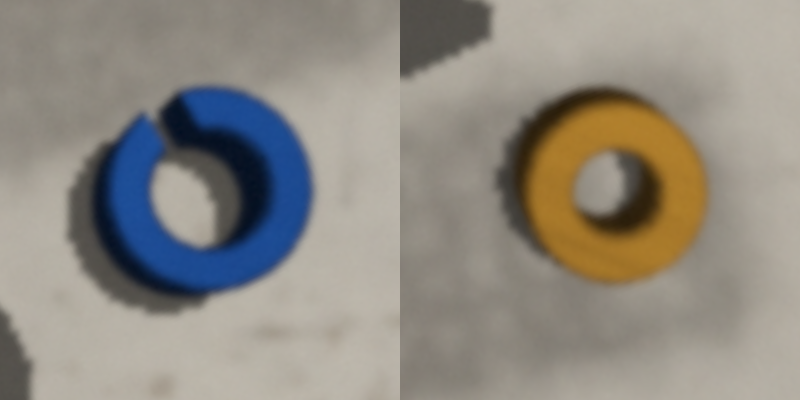

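>>> {"op": "carry_out", "data": {"targets": [[8, 8.7, 0, 0.019, 1], [0, 0, -50, 0, 1], [0, 0, -50, 0, 1], [0, 0, -40, 0, 1], [0, 0, -20, 0, 1], [0, 0, -11, 0, 1], [0, 0, 0, 0, 1], [0, 0, 0, 0, 1]], "grip_force": 40}}

```text
time: 4.5
tcp_pos: [0.4483, 0.2902, 0.0015]
ee_rot: [1.629, 2.685, 0.003]
force: [0.8, -0.2, 0.8]
gripper_width: 0.0854
```

Run:
```python
from h import *
state()
```

```text
t 4.5 tcp [448.3 290.2   1.5] yaw 117.52 tilt [ 0.002  0.001 -1.   ] F [ 0.8 -0.2  0.8] w 85.4 q [ 0.45  0.35 -0.48  0.74  0.   -0.03]
```

Close and lift a little.

>>> {"op": "carry_out", "data": {"targets": [[0, 0, 0, 0, 0], [0, 0, 0, 0, 0], [0, 0, 0, 0, 0], [0, 0, 0, 0, 0], [0, 0, 0, 0, 0], [0, 0, 0, 0, 0], [0, 0, 0, 0, 0], [0, 0, 0, 0, 0]]}}

```text
time: 5.5
tcp_pos: [0.4476, 0.2897, 0.0015]
ee_rot: [1.629, 2.685, 0.002]
force: [-0.9, -1.1, 5.5]
gripper_width: 0.0495
```

>>> {"op": "carry_out", "data": {"targets": [[0, 0, 40, 0, 0], [0, 0, 60, 0, 0], [0, 0, 60, 0, 0], [0, 0, 0, 0, 0]]}}

```text
time: 6.0
tcp_pos: [0.4511, 0.2914, 0.1661]
ee_rot: [1.626, 2.68, 0.016]
force: [1.1, 0.5, -2.8]
gripper_width: 0.0499
```

Run:
```python
from h import *
state();c=cam("wrist");cv2.imwrite("pics/w2.png",c["img"])
```

```text
t 6.0 tcp [451.1 291.4 166.1] yaw 117.51 tilt [ 0.011  0.005 -1.   ] F [ 1.1  0.5 -2.8] w 49.9 q [ 0.45  0.16 -0.32  1.08  0.   -0.03]
```

View pics/w2.png

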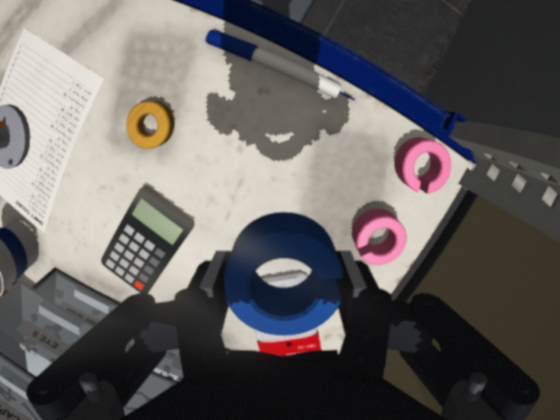

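>>> {"op": "carry_out", "data": {"targets": [[7, -25, 0, 0.137, 0], [7, -25, 0, 0.137, 0], [7, -25, 0, 0.137, 0], [7, -25, 0, 0.137, 0], [7, -25, 0, 0.137, 0], [7, -25, 0, 0.137, 0], [7, -25, 0, 0.137, 0], [7, -25, 0, 0.137, 0], [7, -25, 0, 0.137, 0], [7, -25, 0, 0.137, 0], [0, 0, 0, 0, 0], [0, 0, 0, 0, 0]]}}

```text
time: 7.55
tcp_pos: [0.5152, 0.0398, 0.1584]
ee_rot: [0.435, -3.107, -0.002]
force: [0.1, 0.3, -1.7]
gripper_width: 0.0491
```

Run:
```python
from h import *
state();c=cam("wrist")
ct=(.543,-.04)
a=np.hstack([topview(c,ct,.012,.065,3000),topview(c,ct,.055,.065,3000)])
a=cv2.resize(a,None,fx=1,fy=1);cv2.imwrite("pics/r2.png",a);cv2.imwrite("pics/w3.png",c["img"]);print(a.shape)
for z in(.012,.055,.03): print(proj(c,(.543,-.037,z),True))
```

```text
t 7.55 tcp [515.2  39.8 158.4] yaw -164.06 tilt [-0.004  0.001 -1.   ] F [ 0.1  0.3 -1.7] w 49.1 q [-0.05  0.14 -0.36  1.08  0.   -1.9 ]
(390, 780, 3)
(np.float64(277.2990171949417), np.float64(99.85030853348871))
(np.float64(276.62243828024873), np.float64(98.5120227412))
(np.float64(277.04187993145325), np.float64(99.34152838297621))
```

View pics/r2.png

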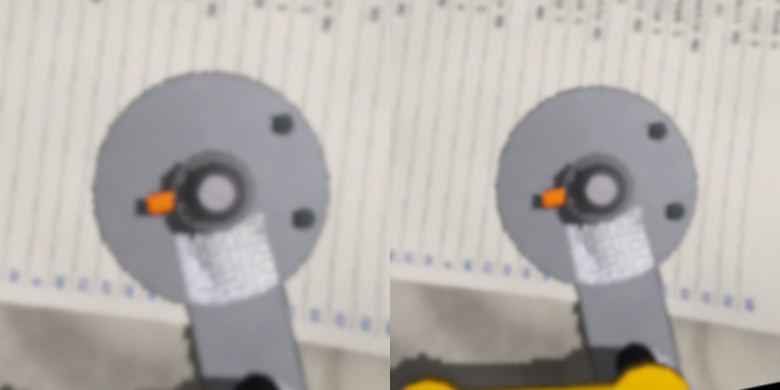

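Run:
```python
from h import *
c=cam("wrist");P=np.array([.5484,-.038])
def W(p,ct,h,s):return np.array([ct[0]-h+p[0]/s,ct[1]+h-p[1]/s])
im=topview(c,P,.03,.03,10000)
m=cv2.inRange(cv2.cvtColor(im,cv2.COLOR_BGR2HSV),(3,150,120),(20,255,255))
q=max(cv2.findContours(m,0,1)[0],key=cv2.contourArea);r=cv2.minAreaRect(q);w=W(r[0],P,.03,10000);v=w-P
print("key",w,"dist",np.linalg.norm(v)*1e3,"ang",np.degrees(np.arctan2(*v[::-1]))%360,"size",np.array(r[1])/10,"rect",r[2])
ct=P+[.02,-.05]
big=topview(c,ct,.069,.075,2600);g=topview(c,ct,.012,.075,2600)
cv2.imwrite("pics/r3.png",np.hstack([big,g]))
```

```text
key [ 0.53171317 -0.04171147] dist 17.094596368034342 ang 192.53954377403136 size [6.91445999 8.90498734] rect 77.90524291992188
```

View pics/r3.png

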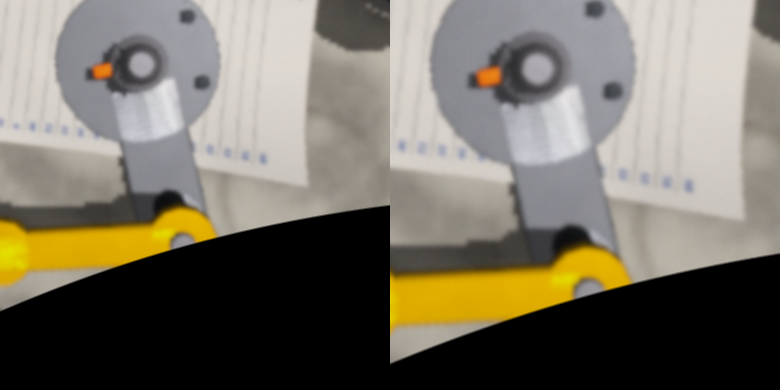

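>>> {"op": "carry_out", "data": {"targets": [[11, -25.6, 0, -0.029, 0], [11, -25.6, 0, -0.029, 0], [11, -25.6, 0, 0, 0], [0, 0, -40, 0, 0], [0, 0, -35, 0, 0], [0, 0, -12, 0, 0], [0, 0, 0, 0, 0], [0, 0, 0, 0, 0]]}}

```text
time: 8.65
tcp_pos: [0.5515, -0.0373, 0.0748]
ee_rot: [-0.347, 3.12, -0.001]
force: [-0.7, 0.5, -2.6]
gripper_width: 0.0497
```

Run:
```python
from h import *
state()
c=cam("wrist")
# bore/tip view at collar-top height
a=topview(c,(.5484,-.038),.098,.05,3600);b=cam("scene");x,y=map(int,proj(b,(.548,-.038,.05)))
s=cv2.resize(b["img"][y-60:y+60,x-60:x+60],(360,360),interpolation=2)
cv2.imwrite("pics/r4.png",np.hstack([a,s]))
```

```text
t 8.65 tcp [551.5 -37.3  74.8] yaw -167.29 tilt [ 0.003 -0.001 -1.   ] F [-0.7  0.5 -2.6] w 49.7 q [-0.18  0.28 -0.38  0.91  0.   -1.98]
```

View pics/r4.png

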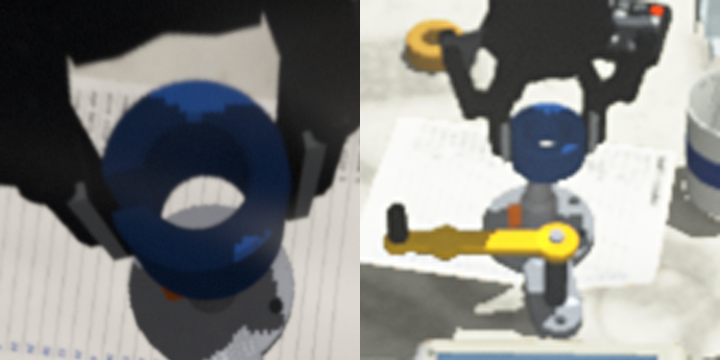

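>>> {"op": "carry_out", "data": {"targets": [[-3.6, 0, 0, 0, 0], [0, 0, -10, 0, 0], [0, 0, -15, 0, 0], [0, 0, -6, 0, 0], [0, 0, 0, 0, 0], [0, 0, 0, 0, 0]]}}

```text
time: 9.5
tcp_pos: [0.5467, -0.0374, 0.0424]
ee_rot: [-0.347, 3.122, -0.0]
force: [0.2, 0.2, -3.0]
gripper_width: 0.0496
```

```bash
python3 -c "
from h import *
state()"
```

```text
t 9.5 tcp [546.7 -37.4  42.4] yaw -167.31 tilt [ 0. -0. -1.] F [ 0.2  0.2 -3. ] w 49.6 q [-0.19  0.31 -0.42  0.84  0.   -1.98]
```

>>> {"op": "carry_out", "data": {"targets": [[1.2, 0.2, 0, 0, 0], [0, 0, -3, 0, 0], [0, 0, -3, 0, 0], [0, 0, -3, 0, 0], [0, 0, 0, 0, 0]]}}

```text
time: 10.12
tcp_pos: [0.5472, -0.0371, 0.0329]
ee_rot: [0.347, -3.121, -0.0]
force: [0.1, 0.9, -2.5]
gripper_width: 0.0495
```

```bash
python3 -c "
from h import *
state()"
```

```text
t 10.12 tcp [547.2 -37.1  32.9] yaw -167.32 tilt [-0.001  0.    -1.   ] F [ 0.1  0.9 -2.5] w 49.5 q [-0.19  0.33 -0.42  0.82  0.   -1.98]
```

>>> {"op": "carry_out", "data": {"targets": [[0.3, 0, -3, 0, 0], [0, 0, -3, 0, 0], [0, 0, -3, 0, 0], [0, 0, 0, 0, 0]]}}

```text
time: 10.62
tcp_pos: [0.5476, -0.0371, 0.0239]
ee_rot: [0.347, -3.122, -0.0]
force: [-0.5, 0.3, -1.9]
gripper_width: 0.0489
```

```bash
python3 -c "
from h import *
state()"
```

```text
t 10.62 tcp [547.6 -37.1  23.9] yaw -167.31 tilt [-0.001  0.    -1.   ] F [-0.5  0.3 -1.9] w 48.9 q [-0.19  0.34 -0.43  0.81  0.   -1.98]
```

>>> {"op": "carry_out", "data": {"targets": [[0, 0, -3, 0, 0], [0, 0, -3, 0, 0], [0, 0, -3, 0, 0], [0, 0, -1, 0, 0], [0, 0, -1, 0, 0], [0, 0, 0, 0, 0]]}}

```text
time: 11.38
tcp_pos: [0.5478, -0.0372, 0.0136]
ee_rot: [0.347, -3.122, 0.0]
force: [-1.3, 0.4, -0.5]
gripper_width: 0.0493
```

```bash
python3 -c "
from h import *
state()"
```

```text
t 11.38 tcp [547.8 -37.2  13.6] yaw -167.32 tilt [-0. -0. -1.] F [-1.3  0.4 -0.5] w 49.3 q [-0.19  0.35 -0.44  0.78 -0.   -1.98]
```

>>> {"op": "carry_out", "data": {"targets": [[0, 0, -1, 0, 0], [0, 0, 0, 0, 0.3], [0, 0, 0, 0, 0.65], [0, 0, 0, 0, 1], [0, 0, 0, 0, 1], [0, 0, 0, 0, 1], [0, 0, 20, 0, 1], [0, 0, 40, 0, 1], [0, 0, 50, 0, 1], [0, 0, 50, 0, 1], [-18, 37, 0, 0, 1], [-18, 37, 0, 0, 1], [-18, 37, 0, 0, 1], [-18, 37, 0, 0, 1], [-20, 39, 0, 0, 1], [0, 0, 0, 0, 1], [0, 0, 0, 0, 1]]}}

```text
time: 13.5
tcp_pos: [0.4561, 0.1497, 0.1723]
ee_rot: [-0.348, 3.122, -0.001]
force: [1.2, 0.2, -0.3]
gripper_width: 0.0854
```

Run:
```python
from h import *
state();c=cam("wrist");ct=(.456,.15)
im=topview(c,ct,.018);m=cv2.inRange(cv2.cvtColor(im,cv2.COLOR_BGR2HSV),(12,120,80),(32,255,255))
cs,h=cv2.findContours(m,cv2.RETR_CCOMP,cv2.CHAIN_APPROX_NONE)
for q in cs:
    if len(q)>60:
        (x,y),r=cv2.minEnclosingCircle(q);print(ct[0]-.05+x/4000,ct[1]+.05-y/4000,r/2)
P=(.548,-.038)
cv2.imwrite("pics/r5.png",np.hstack([im,topview(c,P,.04)]))
```

```text
t 13.5 tcp [456.1 149.7 172.3] yaw -167.29 tilt [ 0. -0. -1.] F [ 1.2  0.2 -0.3] w 85.4 q [ 0.18  0.06 -0.41  1.1  -0.   -1.61]
0.45623418426513673 0.14941294860839843 45.92527389526367
```

View pics/r5.png

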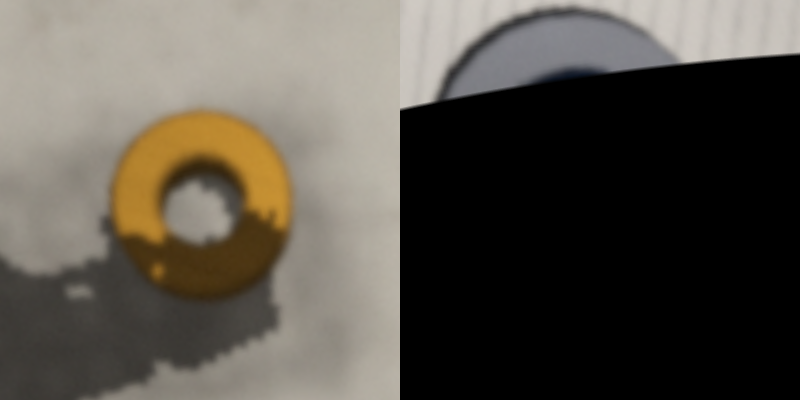

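>>> {"op": "carry_out", "data": {"targets": [[0.2, 0, -50, 0, 1], [0, 0, -50, 0, 1], [0, 0, -40, 0, 1], [0, 0, -20, 0, 1], [0, 0, -11, 0, 1], [0, 0, 0, 0, 1], [0, 0, 0, 0, 1], [0, 0, 0, 0, 0], [0, 0, 0, 0, 0], [0, 0, 0, 0, 0], [0, 0, 0, 0, 0], [0, 0, 0, 0, 0], [0, 0, 0, 0, 0], [0, 0, 0, 0, 0], [0, 0, 0, 0, 0]], "grip_force": 50}}

```text
time: 15.42
tcp_pos: [0.4564, 0.1499, 0.0024]
ee_rot: [-0.347, 3.122, -0.0]
force: [-1.5, -0.3, 7.3]
gripper_width: 0.0432
```

```bash
python3 -c "
from h import *
state()"
```

```text
t 15.43 tcp [456.4 149.9   2.4] yaw -167.31 tilt [ 0.001 -0.    -1.   ] F [-1.5 -0.3  7.3] w 43.2 q [ 0.18  0.27 -0.59  0.71 -0.   -1.61]
```

>>> {"op": "carry_out", "data": {"targets": [[0, 0, 30, 0, 0], [0, 0, 50, 0, 0], [0, 0, 60, 0, 0], [0, 0, 17, 0, 0], [17, -27, 0, 0, 0], [17, -27, 0, 0, 0], [17, -27, 0, 0, 0], [17, -27, 0, 0, 0], [0, 0, 0, 0, 0], [0, 0, 0, 0, 0]]}}

```text
time: 16.68
tcp_pos: [0.5233, 0.0421, 0.1579]
ee_rot: [0.347, -3.121, -0.001]
force: [0.4, -0.6, -0.5]
gripper_width: 0.043
```

Run:
```python
from h import *
state();c=cam("wrist");ct=(.548,-.038)
W=lambda x,y:(round(ct[0]-.05+x/4000,4),round(ct[1]+.05-y/4000,4))
im=topview(c,ct,.04);hsv=cv2.cvtColor(im,cv2.COLOR_BGR2HSV);m=cv2.inRange(hsv,(100,100,40),(118,255,255))
for q in cv2.findContours(m,0,1)[0]:
    if len(q)>60:
        (x,y),r=cv2.minEnclosingCircle(q);print("collar z40",W(x,y),r/2)
im=topview(c,ct,.055);g=cv2.cvtColor(im,cv2.COLOR_BGR2GRAY)
print("tip",[ (W(*k[:2]),k[2]/4) for k in (cv2.HoughCircles(cv2.GaussianBlur(g,(5,5),0),cv2.HOUGH_GRADIENT,1,20,param1=60,param2=12,minRadius=12,maxRadius=45)[0][:4])])
cv2.imwrite("pics/r6.png",np.hstack([topview(c,ct,.04),im]))
w=c["img"];m=blobs(w,(12,120,60),(32,255,255),300)
for st,ce,_ in m:print("yel",st,ce.round(0))
```

```text
t 16.68 tcp [523.3  42.1 157.9] yaw -167.32 tilt [-0.001  0.    -1.   ] F [ 0.4 -0.6 -0.5] w 43.0 q [-0.04  0.15 -0.34  1.08  0.   -1.84]
collar z40 (0.5495, -0.0382) 52.4976692199707
tip [((np.float32(0.5484), np.float32(-0.0381)), np.float32(5.125)), ((np.float32(0.5299), np.float32(-0.0516)), np.float32(11.1)), ((np.float32(0.5664), np.float32(-0.0506)), np.float32(10.55)), ((np.float32(0.5354), np.float32(-0.0514)), np.float32(8.575))]
yel [ 257    0  163   45 3259] [341.  17.]
yel [ 235  232   96   86 4953] [284. 275.]
```

>>> {"op": "carry_out", "data": {"targets": [[8.2, -27, 0, 0, 0], [8.2, -27, 0, 0, 0], [8.2, -26.2, 0, 0, 0], [0, 0, -40, 0, 0], [0, 0, -35, 0, 0], [0, 0, -12, 0, 0], [0, 0, 0, 0, 0], [0, 0, 0, 0, 0]]}}

```text
time: 17.73
tcp_pos: [0.5501, -0.0382, 0.0729]
ee_rot: [-0.348, 3.12, -0.001]
force: [-0.2, 0.2, -0.7]
gripper_width: 0.0432
```

```bash
python3 -c "
from h import *
state()"
```

```text
t 17.73 tcp [550.1 -38.2  72.9] yaw -167.28 tilt [ 0.003 -0.    -1.   ] F [-0.2  0.2 -0.7] w 43.2 q [-0.19  0.28 -0.38  0.9   0.   -1.98]
```

>>> {"op": "carry_out", "data": {"targets": [[-1.3, 0.1, 0, 0, 0], [0, 0, -6, 0, 0], [0, 0, -6, 0, 0], [0, 0, 0, 0, 0], [0, 0, 0, 0, 0]]}}

```text
time: 18.35
tcp_pos: [0.5473, -0.0383, 0.0591]
ee_rot: [0.347, -3.122, -0.0]
force: [0.2, -0.7, -0.8]
gripper_width: 0.0434
```

```bash
python3 -c "
from h import *
state()"
```

```text
t 18.35 tcp [547.3 -38.3  59.1] yaw -167.32 tilt [-0.  0. -1.] F [ 0.2 -0.7 -0.8] w 43.4 q [-0.19  0.29 -0.4   0.88 -0.   -1.98]
```

>>> {"op": "carry_out", "data": {"targets": [[0.8, 0.2, 0, 0, 0], [0, 0, -3, 0, 0], [0, 0, -3, 0, 0], [0, 0, -3, 0, 0], [0, 0, 0, 0, 0]]}}

```text
time: 18.98
tcp_pos: [0.5478, -0.038, 0.0499]
ee_rot: [0.347, -3.122, -0.0]
force: [-0.6, 0.3, -0.6]
gripper_width: 0.0433
```

```bash
python3 -c "
from h import *
state()"
```

```text
t 18.98 tcp [547.8 -38.   49.9] yaw -167.31 tilt [-0.001  0.    -1.   ] F [-0.6  0.3 -0.6] w 43.3 q [-0.19  0.31 -0.41  0.86  0.   -1.98]
```

>>> {"op": "carry_out", "data": {"targets": [[0, 0, -2, 0, 0], [0, 0, -2, 0, 0], [0, 0, -2, 0, 0], [0, 0, 0, 0, 0]]}}

```text
time: 19.48
tcp_pos: [0.5481, -0.038, 0.0441]
ee_rot: [0.347, -3.122, -0.0]
force: [0.6, 0.1, -0.6]
gripper_width: 0.0434
```

```bash
python3 -c "
from h import *
state()"
```

```text
t 19.48 tcp [548.1 -38.   44.1] yaw -167.31 tilt [-0.  0. -1.] F [ 0.6  0.1 -0.6] w 43.4 q [-0.19  0.31 -0.41  0.85  0.   -1.98]
```

>>> {"op": "carry_out", "data": {"targets": [[0, 0, -1, 0, 0], [0, 0, -1, 0, 0], [0, 0, -0.7, 0, 0], [0, 0, 0, 0, 0], [0, 0, 0, 0, 0]]}}

```text
time: 20.1
tcp_pos: [0.5483, -0.0381, 0.0424]
ee_rot: [-0.347, 3.122, -0.0]
force: [-3.5, 0.2, 5.3]
gripper_width: 0.0434
```

```bash
python3 -c "
from h import *
state()"
```

```text
t 20.1 tcp [548.3 -38.1  42.4] yaw -167.32 tilt [ 0. -0. -1.] F [-3.5  0.2  5.3] w 43.4 q [-0.19  0.32 -0.41  0.84 -0.   -1.98]
```

>>> {"op": "carry_out", "data": {"targets": [[0, 0, 0, 0, 0.3], [0, 0, 0, 0, 0.65], [0, 0, 0, 0, 1], [0, 0, 0, 0, 1], [0, 0, 0, 0, 1], [0, 0, 15, 0, 1], [0, 0, 30, 0, 1], [0, 0, 45, 0, 1], [0, 0, 40, 0, 1], [-8.4, -7.3, 0, -0.174, 0.5], [-8.4, -7.3, 0, -0.174, 0.5], [-8.4, -7.3, 0, -0.174, 0.5], [-8.4, -7.3, 0, -0.174, 0.5], [-8.4, -7.3, 0, -0.174, 0.5], [-8.4, -7.3, 0, -0.174, 0.5], [-8.4, -7.3, 0, -0.174, 0.5], [-8.4, -7.3, 0, -0.174, 0.5], [-8.4, -7.3, 0, -0.174, 0.5], [-8.4, -7.3, 0, -0.174, 0.5]]}}

```text
time: 22.48
tcp_pos: [0.4642, -0.1113, 0.1728]
ee_rot: [2.168, 2.272, 0.001]
force: [0.0, -0.3, 0.0]
gripper_width: 0.0427
```

>>> {"op": "carry_out", "data": {"targets": [[0, 0, 0, 0, 0.5], [0, 0, 0, 0, 0.5]]}}

```text
time: 22.72
tcp_pos: [0.4647, -0.111, 0.1722]
ee_rot: [2.159, 2.281, 0.001]
force: [0.5, 0.0, -0.2]
gripper_width: 0.0429
```

Run:
```python
from h import *
state();c=cam("wrist");ct=(.51,-.1);S=3000;h=.09
im=topview(c,ct,.069,h,S);hsv=cv2.cvtColor(im,cv2.COLOR_BGR2HSV)
m=cv2.inRange(hsv,(22,150,80),(34,255,255))
W=lambda x,y:np.array([ct[0]-h+x/S,ct[1]+h-y/S])
for q in cv2.findContours(m,0,1)[0]:
    if cv2.contourArea(q)>300:
        r=cv2.minAreaRect(q);vx,vy,x0,y0=cv2.fitLine(q,cv2.DIST_HUBER,0,.01,.01)[:,0]
        print("yel",W(*r[0]).round(4),np.array(r[1])/3,"rect",r[2],"line",np.degrees(np.arctan2(-vy,vx)),cv2.boundingRect(q))
i9=topview(c,ct,.095,h,S);b=cv2.inRange(cv2.cvtColor(i9,cv2.COLOR_BGR2HSV),(0,0,0),(180,255,60))
n,l,s,ce=cv2.connectedComponentsWithStats(b)
for k in range(1,n):
    if s[k][4]>300:print("dark",s[k],W(*ce[k]).round(4))
i9=topview(c,(.548,-.038),.058);
q=max(cv2.findContours(cv2.inRange(cv2.cvtColor(i9,cv2.COLOR_BGR2HSV),(12,110,60),(21,255,255)),0,1)[0],key=cv2.contourArea)
(x,y),r=cv2.minEnclosingCircle(q);print("ring z58",.498+x/4000,.012-y/4000,r/2)
cv2.imwrite("pics/r7.png",np.hstack([im[:,:],cv2.resize(c["img"],(280,210))[:0] if 0 else cv2.copyMakeBorder(cv2.resize(c["img"],(260,195)),0,im.shape[0]-195,0,0,0)]))
```

```text
t 22.73 tcp [ 464.7 -111.   172.2] yaw 93.13 tilt [ 0.001 -0.    -1.   ] F [ 0.5  0.  -0.2] w 42.9 q [-0.37  0.06 -0.42  1.09  0.   -0.42]
yel [ 0.4592 -0.1078] [ 7.07499568 16.99255371] rect 46.90915298461914 line 43.69733 (103, 279, 41, 39)
yel [ 0.5258 -0.1085] [ 24.84486389 100.56858317] rect 87.27368927001953 line 3.4865444 (166, 253, 303, 85)
dark [  190     0   350   253 45888] [ 0.5491 -0.0441]
dark [166 136  58  94 441] [ 0.4807 -0.0724]
dark [231 232  14  43 307] [ 0.4992 -0.0953]
dark [  92  288   56   49 1769] [ 0.4602 -0.1127]
dark [  17  311   97   36 1792] [ 0.4406 -0.1191]
dark [  233   325   307   215 33437] [ 0.5556 -0.1648]
ring z58 0.538625 -0.025124999999999998 29.759502410888672
```

>>> {"op": "carry_out", "data": {"targets": [[-0.5, -0.8, -40, 0, 0.5], [0, 0, -40, 0, 0.5], [0, 0, -17, 0, 0.5], [0, 0, 0, 0, 0.5], [0, 0, 0, 0, 0], [0, 0, 0, 0, 0], [0, 0, 0, 0, 0], [0, 0, 0, 0, 0], [0, 0, 0, 0, 0]], "grip_force": 25}}

```text
time: 23.9
tcp_pos: [0.465, -0.1123, 0.0758]
ee_rot: [2.161, 2.277, 0.002]
force: [-0.1, 1.1, 6.9]
gripper_width: 0.0126
```

Run:
```python
from h import *
st=state();p=st["tcp_pos"][:2]*1e3
H=np.array([563.8,-106.1])
v=p-H;print(np.linalg.norm(v),np.degrees(np.arctan2(*v[::-1])))
a=np.radians(np.linspace(183.2,102.6,13));K=H+100*np.c_[np.cos(a),np.sin(a)]
print(np.diff(K,axis=0).round(1).tolist(),np.diff(a)[0],K[-1])
```

```text
t 23.9 tcp [ 465.  -112.3   75.8] yaw 92.99 tilt [ 0.003 -0.001 -1.   ] F [-0.1  1.1  6.9] w 12.6 q [-0.37  0.16 -0.53  0.88  0.   -0.42]
98.95466693009526 -176.4270633570351
[[0.0, 11.7], [1.4, 11.6], [2.8, 11.4], [4.1, 11.0], [5.3, 10.4], [6.5, 9.7], [7.6, 8.9], [8.6, 8.0], [9.5, 6.9], [10.2, 5.7], [10.8, 4.5], [11.3, 3.2]] -0.1172279480922862 [541.98567586  -8.50832381]
```

>>> {"op": "carry_out", "data": {"targets": [[0, 11.7, 0, -0.117, 0], [1.4, 11.6, 0, -0.117, 0], [2.8, 11.4, 0, -0.117, 0], [4.1, 11, 0, -0.117, 0], [5.3, 10.4, 0, -0.117, 0], [6.5, 9.7, 0, -0.117, 0], [0, 0, 0, 0, 0]]}}

```text
time: 24.78
tcp_pos: [0.4859, -0.0468, 0.0758]
ee_rot: [2.81, 1.397, 0.003]
force: [0.7, -2.6, 6.5]
gripper_width: 0.0128
```

```bash
cat > k.py <<'E'
from h import *
st=state();p=st["tcp_pos"][:2]*1e3
H=np.array([563.8,-106.1]);v=p-H;print("r,ang",np.linalg.norm(v),np.degrees(np.arctan2(*v[::-1])))
E
python3 k.py
```

```text
t 24.77 tcp [485.9 -46.8  75.8] yaw 52.87 tilt [ 0.004 -0.002 -1.   ] F [ 0.7 -2.6  6.5] w 12.8 q [-0.23  0.17 -0.52  0.88 -0.    0.42]
r,ang 97.95231529792883 142.71220345807197
```

>>> {"op": "carry_out", "data": {"targets": [[7.4, 9, 0, -0.117, 0], [8.4, 8, 0, -0.117, 0], [9.4, 7, 0, -0.117, 0], [10.1, 5.8, 0, -0.117, 0], [10.6, 4.7, 0, -0.117, 0], [0, 0, 0, 0, 0], [0, 0, 0, 0, 0]]}}

```text
time: 25.65
tcp_pos: [0.5317, -0.0148, 0.0759]
ee_rot: [3.09, 0.525, 0.004]
force: [2.0, -7.8, 3.7]
gripper_width: 0.0126
```

```bash
python3 k.py
```

```text
t 25.65 tcp [531.7 -14.8  75.9] yaw 19.28 tilt [ 0.004 -0.007 -1.   ] F [ 2.  -7.8  3.7] w 12.6 q [-0.15  0.24 -0.42  0.9  -0.01  1.09]
r,ang 96.80710717941253 109.3490880748043
```

>>> {"op": "carry_out", "data": {"targets": [[5.5, 0.9, 0, -0.059, 0], [5.5, 0.9, 0, -0.059, 0], [0, 0, 0, 0, 0], [0, 0, 0, 0, 0]]}}

```text
time: 26.15
tcp_pos: [0.541, -0.0122, 0.0758]
ee_rot: [3.118, 0.343, 0.0]
force: [-1.2, -5.8, 7.6]
gripper_width: 0.0131
```

```bash
python3 k.py
```

```text
t 26.15 tcp [541.  -12.2  75.8] yaw 12.55 tilt [ 0.001 -0.005 -1.   ] F [-1.2 -5.8  7.6] w 13.1 q [-0.14  0.26 -0.4   0.91 -0.    1.21]
r,ang 96.6041106395218 103.63184370148205
```

Push on in small steps until the stop is felt.

>>> {"op": "carry_out", "data": {"targets": [[1.5, 0.3, 0, 0, 0], [1.5, 0.3, 0, 0, 0], [0, 0, 0, 0, 0], [0, 0, 0, 0, 0]]}}

```text
time: 26.65
tcp_pos: [0.5412, -0.0121, 0.0757]
ee_rot: [3.117, 0.342, -0.009]
force: [-8.0, -7.7, 13.9]
gripper_width: 0.0129
```

```bash
python3 k.py
```

```text
t 26.65 tcp [541.2 -12.1  75.7] yaw 12.53 tilt [-0.005 -0.007 -1.   ] F [-8.  -7.7 13.9] w 12.9 q [-0.14  0.27 -0.4   0.91 -0.01  1.21]
r,ang 96.64115401166998 103.55153391291307
```

>>> {"op": "carry_out", "data": {"targets": [[2, 0.4, 0, 0, 0], [0, 0, 0, 0, 0], [0, 0, 0, 0, 0]]}}

```text
time: 27.02
tcp_pos: [0.5413, -0.0121, 0.0756]
ee_rot: [3.116, 0.342, -0.015]
force: [-11.7, -8.8, 18.2]
gripper_width: 0.0129
```

```bash
python3 k.py
```

```text
t 27.02 tcp [541.3 -12.1  75.6] yaw 12.52 tilt [-0.009 -0.008 -1.   ] F [-11.7  -8.8  18.2] w 12.9 q [-0.14  0.27 -0.39  0.92 -0.01  1.22]
r,ang 96.64523622695404 103.48935488682945
```

>>> {"op": "carry_out", "data": {"targets": [[0, 0, 0, 0, 0.3], [0, 0, 0, 0, 0.5], [0, 0, 0, 0, 0.5], [0, 0, 0, 0, 0.5], [0, 0, 30, 0, 0.5], [0, 0, 50, 0, 0.5], [0, 0, 50, 0, 0.5], [-22, 42, 0, 0, 0.5], [-22, 42, 0, 0, 0.5], [-22, 42, 0, 0, 0.5], [-22, 42, 0, 0, 0.5], [-22, 42, 0, 0, 0.5], [0, 0, 0, 0, 0.5], [0, 0, 0, 0, 0.5]]}}

```text
time: 28.78
tcp_pos: [0.4359, 0.2012, 0.2046]
ee_rot: [3.122, 0.343, 0.0]
force: [0.3, 0.4, -0.6]
gripper_width: 0.0426
```

Run:
```python
from h import *
state()
t=cam("top");s=cam("scene")
for n,c in(("top",t),("scene",s)):
    for st,ce,m in blobs(c["img"],(15,110,70),(34,255,255),40):
        ys,xs=np.nonzero(m);vx,vy=cv2.fitLine(np.c_[xs,ys].astype(np.float32),2,0,.01,.01)[:2,0]
        a=onz(c,*ce,.069);b=onz(c,ce[0]+8*vx,ce[1]+8*vy,.069);d=b-a
        print(n,st,ce.round(1),a.round(4),"dir",round(float(np.degrees(np.arctan2(d[1],d[0])))%180,1))
    for nm,P in(("hub",(.5638,-.1061,.069)),("knobtop closed",(.542,-.0085,.095))):print(n,nm,np.round(proj(c,P),1))
x,y=map(int,proj(t,(.545,-.05,.05)));u,v=map(int,proj(s,(.545,-.05,.05)))
a=cv2.resize(t["img"][y-45:y+45,x-45:x+45],(390,390),interpolation=2);b=cv2.resize(s["img"][v-60:v+60,u-60:u+60],(390,390),interpolation=2)
o=np.vstack([np.hstack([a,b]),np.hstack([cv2.resize(t["img"],(280,210)),cv2.resize(s["img"],(280,210)),np.zeros((210,220,3),np.uint8)])])
cv2.imwrite("pics/fin.png",o);print(o.shape)
```

```text
t 28.77 tcp [435.9 201.2 204.6] yaw 12.54 tilt [ 0. -0. -1.] F [ 0.3  0.4 -0.6] w 42.6 q [ 0.3   0.04 -0.37  1.17 -0.    1.65]
top [318 230  46  17 387] [339.4 238.3] [ 0.5461 -0.0566  0.069 ] dir 104.7
top [535 280  25  15 164] [546.6 287.2] [ 0.607  -0.5986  0.069 ] dir 86.7
top hub [359.1 238.5]
top knobtop closed [322.5 230.6]
scene [268 251  23  45 589] [279.1 272.7] [ 0.5517 -0.0678  0.069 ] dir 103.1
scene [ 373  366   92   54 3006] [413.4 399.2] [ 0.7754 -0.3302  0.069 ] dir 178.7
scene hub [284.4 287.4]
scene knobtop closed [276.1 242.3]
(600, 780, 3)
```

View pics/fin.png

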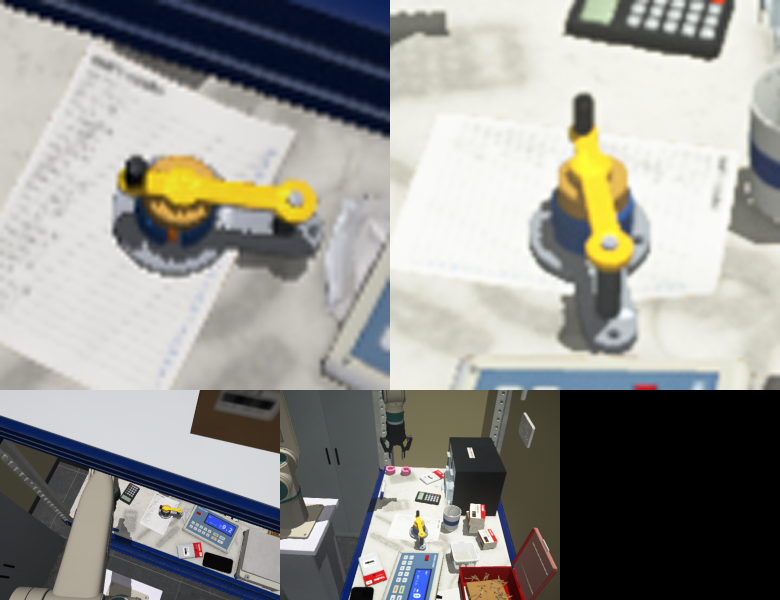

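Run:
```python
from h import *
t=cam("top");x,y=map(int,proj(t,(.545,-.05,.05)));f=lambda a,b,z:onz(t,x-45+a*90/390,y-45+b*90/390,z)
h=f(295,201,.071);k=f(134,165,.095);d=k-h;print(h,k,np.hypot(*d[:2]),np.degrees(np.arctan2(d[1],d[0])))
s=cam("scene");u,v=map(int,proj(s,(.545,-.05,.05)));g=lambda a,b,z:onz(s,u-60+(a-390)*120/390,v-60+b*120/390,z)
h=g(609,243,.071);k=g(583,99,.095);d=k-h;print(h,k,np.hypot(*d[:2]),np.degrees(np.arctan2(d[1],d[0])))
```

```text
[ 0.55809143 -0.10753793  0.071     ] [ 0.53765163 -0.00832575  0.095     ] 0.10129581708558782 101.64126166493608
[ 0.56192354 -0.10658571  0.071     ] [ 0.54066741 -0.0091541   0.095     ] 0.09972332388778321 102.30707150019448
```

Both views put the keeper at 101.6–102.3°, against 102.6° for the closed stop. I'm handing the job in.

```bash
python3 -c "
from bench import arm
print(arm.hand_in())"
```

```text
the job is handed in; nothing more can be done
None
```

The bushing set is packed and the job is handed in, with about 29 s of the 64 s used. No verdict was reported.

- **Collar:** I lowered it over the key until it touched the foot. Afterwards its top measured 52.5 mm across when read at z 40, and its centre was about 1 mm off the post axis.
- **Ring:** I lowered it onto the collar. It made contact at a tool height of 42.4 mm, exactly 40 mm above the height it was picked up at, so it is home.
- **Keeper:** I gripped the knob and swung it until it would not move further, with force rising to about 12 N sideways. From hub and knob, the final pictures put the arm at 101.6° and 102.3°; the closed stop should be at 102.6°.

**Checks that disagreed or fell short:**
- Fitting a line to the arm in the final pictures gave 103–105°, but the brass ring was mixed into that fit.
- The top camera first placed the post about 5 mm from where the wrist camera did. I used the wrist camera.
- One wrist-camera check of the ring failed because the gripper blocked the view, so its seating rests on the contact height and the final pictures.
- While swinging the keeper, the radius I tracked read about 97 mm instead of 100 mm, with up to 9 N of side force.

I did not touch the calculator, card pack or tub, but I did not re-measure their positions. In the last picture the robot was clear of everything.

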